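# Set the strain viewer's analyser ring to the index pin

### The job

Get the strain viewer ready for the jar standing on it: push the upright lever post round its arc from the side, without taking hold of it, until the ring's pointer points at the tall index pin (the other holes on the scale carry only low plugs). Then press the lamp key on the viewer's top fully down and let go, leaving the pointer at the pin. Leave the jar, the bottles and the carton standing where they are.

Things in the scene. Friction and masses are not known exactly. Their poses are not given: they have to be found in the camera images.
- viewer: Strain viewer, a fixed grey-painted light box 300 x 300 mm, 55 mm high. Origin: centre of its underside, on the table, right under the ring's axis; x points from its scale side to its far side, z up. Ring 190 mm across outside, 114 mm inside, its top 12 mm above the box top, turning about the vertical axis through the origin. The scale (a tick every 10 degrees) is printed in white on the box top outside the ring, on the -x side.
- ring (a joint): Angle of the ring (rad): 0 when lever and pointer look along the viewer's -x, growing counter-clockwise seen from above; at angle q they look along (-cos q, -sin q) in the viewer's frame. Stops at -1.4 and 1.4. Dry friction: about 2 N sideways at the post moves it and it stays where it is left.
- post_top (a point): Centre of the top of the lever's upright round aluminium post, 12 mm diameter, 100 mm from the ring's axis, 112 mm above the table; it rises 43 mm clear above its flat lever arm, whose upper face is 67 mm above the table.
- pointer (a point): Point on the pointer's line, 132 mm from the ring's axis (the circle of the index holes) and 9 mm beyond the tip of the slim 4 mm wide pointer nose that sticks out from the lever's foot. When the pointer points right at the pin, this point lies on the pin's axis.
- pin_top (a point): Centre of the top of the steel index pin: 12 mm diameter with a round head 16 mm across and 10 mm high, standing 24 mm out of the box top (top 79 mm above the table), fixed, in one of four holes at -70, -35, 35 and 70 degrees of ring angle, 132 mm from the ring's axis. The other three holes carry steel plugs 8 mm across and only 3 mm high. The pin stands clear of the lever and pointer.
- lamp_key_top (a point): Centre of the top of the lamp key, a round grey sprung push button of 26 mm diameter in a black housing, on the viewer's top at x = 90, y = -100 mm in the viewer's frame. It travels 6 mm down; about 4 N holds it fully down; it springs back.
- lamp_key (a joint): Travel of the lamp key (m): 0 up, 0.006 fully down.
- jar_mid (a point): Centre (half-way up) of the small clear cosmetic jar with a lid, 50 mm diameter, 40 mm high, loose on the viewer's window inside the ring, its underside 56 mm above the table. Leave alone.
- spray_mid (a point): Half-way up the round pink spray bottle, 42 mm diameter, 135 mm high, loose on the table beyond the viewer's +y side. Leave alone.
- pump_mid (a point): Half-way up the body of the square amber pump bottle, 56 x 56 mm, 145 mm high over the pump head, loose on the table beyond the viewer's -y side. Leave alone.
- carton_mid (a point): Half-way up the upright paper carton, 45 x 45 mm, 130 mm high, loose on the table beyond the viewer's -y side. Leave alone.

How it is judged (in metres and radians):
On the way, in this order (a step that is already met when the one before it is completed fails the run):
1. the pointer rests at the tall index pin (horizontal distance between pointer and pin_top below 0.0065 m and velocity of joint ring between -0.02 and 0.02 rad/s), for 0.2 s.
2. the lamp key is pressed down with the pointer at the pin (horizontal distance between pointer and pin_top below 0.0065 m and value of joint lamp_key above 0.0045 m), for 0.1 s.
At the end, for the whole second after the job is handed in: The pointer's line passes within 6.5 mm of the index pin's axis (within the width of its head, 2.8 degrees), the ring is still, and the lamp key has sprung back up after being pressed at least 4.5 mm (all of step 1 and value of joint lamp_key below 0.0015 m); the robot touches nothing.
It fails at once if the jar is shifted more than 15 mm, lifted or tipped (distance of jar_mid from where it was at the start of the episode above 0.015 m or angle between jar_mid's own z axis and vertical above 0.3 rad).
It fails at once if the spray bottle is shifted more than 25 mm, lifted or knocked over (distance of spray_mid from where it was at the start of the episode above 0.025 m or angle between spray_mid's own z axis and vertical above 0.3 rad).
It fails at once if the pump bottle is shifted more than 25 mm, lifted or knocked over (distance of pump_mid from where it was at the start of the episode above 0.025 m or angle between pump_mid's own z axis and vertical above 0.3 rad).
It fails at once if the carton is shifted more than 25 mm, lifted or knocked over (distance of carton_mid from where it was at the start of the episode above 0.025 m or angle between carton_mid's own z axis and vertical above 0.3 rad).
It fails at once if the lever post is taken between the fingers (horizontal distance between the grasp point and post_top below 0.007 m and height (world z) of the grasp point below 0.124 m).
It also fails if it takes over 48 s, if anything falls off the work surface, if the arm or the gripper's body presses on something with over 40 N, if the wrist force passes 120 N, or if a joint passes its speed limit or range.

### The arm

A 6-joint arm with a two-finger parallel gripper is mounted at the origin on the work surface. World frame = base frame: x ahead of the robot, y to its left, z up, the work surface at z = 0. Lengths are in m, angles in degrees, forces in N, time in s.
With the tool pointing down it reaches from about 0.4 to 0.825 m from the base axis. Payload 7 kg.
Tool frame: the origin (TCP) lies between the finger pads; the fingertips stand 25 mm ahead of it and the grasp point (between the pads) lies 6 mm ahead of it; z points along the fingers, y is the line along which they close (so a half turn about z gives the same grasp; the last joint's range is limited). The gripper opens to 88 mm and grips with 3 to 60 N. Pads are 19 mm wide; open, the fingers measure 130 mm over their backs; the gripper's body (78 mm by 193 mm) begins 47 mm behind the grasp point.
Start: joints at [82.97, 20.546, 0.682, 0, -70.136, -16.507], TCP at [0.27, 0.619, 0.252] pointing down, gripper open.
Joint ranges: [-176.03, 176.03], [-82.01, 121.73], [-58.28, 71.71], [-173.87, 95.51], [-174.79, -0.11], [-173.66, 173.66]. Speed limits (degrees/s): [136.94, 136.94, 172.46, 180, 180, 180].

### API

Orientations are given as [roll, pitch, yaw] about the fixed x, y, z axes, in that order (R = Rz(yaw) Ry(pitch) Rx(roll)).
In Python, from plant import r gives the robot as it stands.
- The arm moves only by the shell command python3 -m crank 'ROWS' [FORCE]. ROWS is JSON, a list of rows, each a list of 3 entries, a list of its own where there are three numbers: the turn, a rotation vector about the tool's x, y, z in degrees, then the shift along the tool's x, y, z in cm, then the closure, from -1 (fully open) to 1 (shut). In form: [[[wx, wy, wz], [dx, dy, dz], fingers], ...]. A call has 1 to 8 rows; each row shifts and turns the commanded pose from where the row before left it, along the tool's axes as they then stand; what a row does not reach is not made up. A row lasts 1/10 s, in which the tool goes at most 50 mm and 8.59 degrees, less where a joint would pass 70% of its speed; a pose out of reach is approached as far as the arm can. A call with a gripper value outside its range is refused whole. The fingers move at their own pace and stop on an object; FORCE is the grip in N (left out, the last holds). Time passes only in rows, so rows that do not move let the fingers close. It gives the time, the measured TCP pose, the force, the opening and the grip force at its end, in the units of the state.
- r.get_state(): the state, without advancing time (a new reading comes with each control period).
- r.capture(name): name is "scene" or "top" or "wrist"; returns a dict with "color" (400x640x3 uint8, red, green, blue), "range_z" (400x640 float32, m along the optical axis (not along the pixel's ray), 0 where there is no reading), "intrinsics" (3x3 intrinsics, pixels), "k1" (the pictures are not rectified: a ray, as slopes to the right and down, at radius r is drawn at 1 + k1 r^2 times it, then the intrinsics apply), "world_from_camera" (4x4, takes a point from camera to world coordinates); the wrist camera has in their place "hand_eye" (4x4, takes a point from camera to tool coordinates, whose origin is the TCP and whose axes are the flange's). Camera axes: x right, y down, z forward; pixel columns grow to the right and rows downward; lengths in m; the calibration is good to about 2 mm. A picture is of the moment at which its call begins: read the wrist's pose just before it.
- r.close_job(): hands the job in; it is judged then, once.
The state is a dict: "time_s": time; "joints": joint angles; "qd": joint speeds; "joint_torque": joint torques, N m; "tcp_pos": TCP position; "eef_rot": TCP orientation; "contact_force": force on the tool from outside, world axes, zero at the start; "moment": the same for the moment, N m; "gripper_width": finger opening in m; "gripper_force": force on a finger pad.
Only numpy, scipy, OpenCV 4.12 (cv2) and the standard library are available. Lean on these libraries where they do the work, as an engineer would, in place of code of your own. Each camera call takes 0.05 s, during which the arm holds its last target. There are 200 camera calls.

## Working session

There is one attempt and no reset: what is moved stays moved. The work goes in short steps, Python scripts to look and compute and a shell command to move; the robot and the scene stay as the last step left them, time stands still between calls to the robot, and variables do not carry over. Pictures are saved under pics/ and viewed, at most 12 in all, crops included, and the job is handed in when it is done.

```bash
mkdir -p pics; cat > h.py <<'E'
import numpy as np, cv2
from plant import r
def save(c,n): cv2.imwrite('pics/'+n,cv2.cvtColor(c['color'],cv2.COLOR_RGB2BGR))
def rays(c,uv):
    K=c['intrinsics'];uv=np.atleast_2d(np.array(uv,float))
    d=(uv-[K[0][2],K[1][2]])/[K[0][0],K[1][1]]
    s=d.copy()
    for _ in range(20): s=d/(1+c['k1']*(s**2).sum(1,keepdims=True))
    return np.c_[s,np.ones(len(s))]
def onplane(c,uv,z,T=None):
    T=np.array(c['world_from_camera']) if T is None else T
    d=rays(c,uv)@T[:3,:3].T;o=T[:3,3]
    return o+d*((z-o[2])/d[:,2])[:,None]
def depth(c,uv):
    T=np.array(c['world_from_camera']);uv=np.atleast_2d(uv)
    z=np.array([c['range_z'][int(v),int(u)] for u,v in uv])
    return rays(c,uv)*z[:,None]@T[:3,:3].T+T[:3,3]
E
python3 - <<'E'
from h import *
import pickle
for n in('top','scene'):
    c=r.capture(n);save(c,n+'0.png');pickle.dump(c,open(n+'0.pkl','wb'))
    print(n,c['world_from_camera'],c['k1'])
s=r.get_state();print(s)
E
```

```text
top [[ 0.06450017 -0.97376385  0.21822853  0.38026287]
 [-0.99791469 -0.06240241  0.01649855 -0.00215614]
 [-0.0024477  -0.21883761 -0.97575822  0.91012601]
 [ 0.          0.          0.          1.        ]] -0.06479586691834104
scene [[-0.01940038  0.61690648 -0.78679732  1.31153052]
 [ 0.99979379  0.01669286 -0.01156389  0.0331878 ]
 [ 0.00600006 -0.78685942 -0.61710312  0.70766692]
 [ 0.          0.          0.          1.        ]] -0.06433879970346797
{'time_s': 0.1, 'joints': array([ 8.29704925e+01,  2.05866333e+01,  6.37828240e-01, -1.78568650e-02,
       -7.01326010e+01, -1.65074084e+01]), 'qd': array([ 0.02018646, -0.06450232,  0.18868219,  0.08924214,  0.1393454 ,
       -0.0240092 ]), 'joint_torque': array([-8.60187629e-04, -5.84166920e+01,  2.93750328e+01,  7.01557115e+00,
        1.01182310e-02, -5.81777613e-05]), 'tcp_pos': array([0.26941098, 0.61847584, 0.25071474]), 'eef_rot': array([ 1.79917179e+02, -7.03734253e-03, -2.35429912e+01]), 'contact_force': array([-1.0165924 , -0.77148024,  0.14418556]), 'moment': array([-0.02632101, -0.00587843,  0.02292357]), 'gripper_force': 0.0, 'gripper_width': 0.08772622429767131}
```

View pics/top0.png

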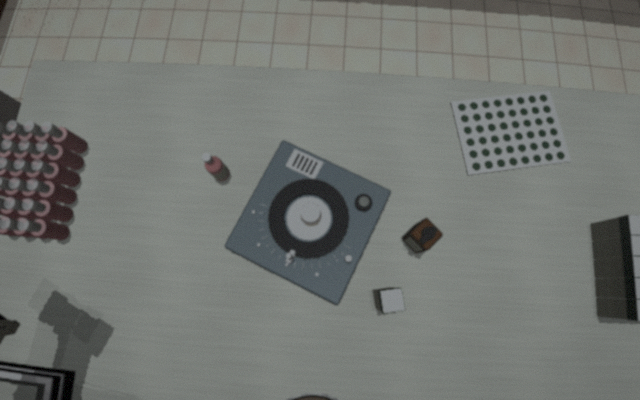

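View pics/scene0.png

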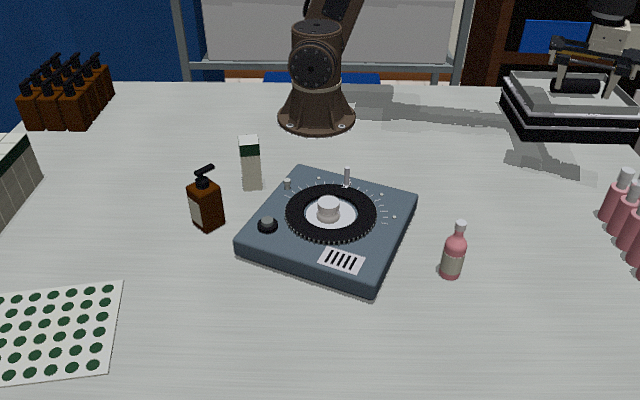

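The top view shows the viewer centred near (308,218), the lever post near (290,257), the tall pin near (348,258) and the lamp key near (363,202). The scene view agrees: pin (287,184), post (346,175), key (267,224). Next I measure these.

```bash
python3 - <<'E'
from h import *
import pickle
C={n:pickle.load(open(n+'0.pkl','rb')) for n in('top','scene')}
c=C['top'];g=c['color'].astype(int)
# box mask by depth: points with height near 0.055
v,u=np.mgrid[0:400,0:640];uv=np.c_[u.ravel(),v.ravel()]
P=(rays(c,uv)*c['range_z'].ravel()[:,None])@c['world_from_camera'][:3,:3].T+c['world_from_camera'][:3,3]
P=P.reshape(400,640,3)
sub=np.zeros((400,640),bool);sub[125:320,215:400]=1
z=P[...,2];print('table z',np.median(z[100:120,250:400]))
hsv=cv2.cvtColor(c['color'],cv2.COLOR_RGB2HSV)
m=(sub&(z>0.04)&(z<0.13)&(c['range_z']>0)).astype(np.uint8)
m=cv2.morphologyEx(m,cv2.MORPH_OPEN,np.ones((5,5)))
cs=max(cv2.findContours(m,0,2)[0],key=cv2.contourArea)
w=onplane(c,cs[:,0].astype(float),0.055)[:,:2]
R=cv2.minAreaRect((w*1000).astype(np.float32));print('box',R)
# ring: dark pixels near centre
gray=g.max(2);mk=((gray<55)&sub).astype(np.uint8);mk[:,352:]=0
n,l,st,ce=cv2.connectedComponentsWithStats(mk);i=1+st[1:,4].argmax()
k=(l==i).astype(np.uint8);cn=max(cv2.findContours(k,0,2)[0],key=cv2.contourArea)
hull=cv2.convexHull(cn)[:,0].astype(float)
w=onplane(c,hull,0.067);print('ring',cv2.minEnclosingCircle((w[:,:2]*1000).astype(np.float32)),cv2.fitEllipse((w[:,:2]*1000).astype(np.float32)))
for n,(x0,y0,x1,y1) in dict(top=(220,130,400,310),scene=(225,150,425,300)).items():
    q=C[n]['color'][y0:y1,x0:x1];q=cv2.resize(q,None,fx=4 if n=='top' else 4,fy=4 if n=='top' else 4,interpolation=cv2.INTER_CUBIC)
    q=q[:600] if n=='scene' else cv2.resize(q,(600,600))
    q=cv2.convertScaleAbs(q,alpha=1.6)
    cv2.imwrite('pics/crop_%s.png'%n,q[...,::-1])
np.save('P.npy',P)
for n,p in dict(pin=(348,258),post=(290,257),key=(363,202),carton=(392,299),pump=(428,232),spray=(210,160)).items():
    print(n,P[p[1]-3:p[1]+4,p[0]-3:p[0]+4,2].max().round(3),P[p[1],p[0]].round(3))
E
```

```text
table z 0.0007337523576219085
box ((520.3582763671875, 43.85658264160156), (299.0808410644531, 297.0455322265625), 67.36006927490234)
ring ((520.5277099609375, 44.41749954223633), 93.78582763671875) ((520.5361938476562, 44.00288772583008), (186.02218627929688, 186.1656494140625), 100.77720642089844)
pin 0.083 [ 0.432 -0.053  0.082]
post 0.115 [0.424 0.074 0.11 ]
key 0.08 [ 0.563 -0.082  0.075]
carton 0.132 [ 0.35  -0.146  0.127]
pump 0.148 [ 0.492 -0.214  0.146]
spray 0.137 [0.627 0.273 0.126]
```

View pics/crop_top.png

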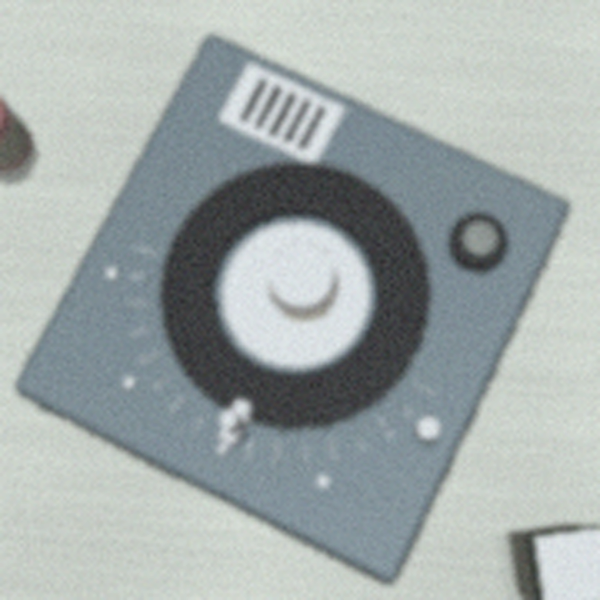

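View pics/crop_scene.png

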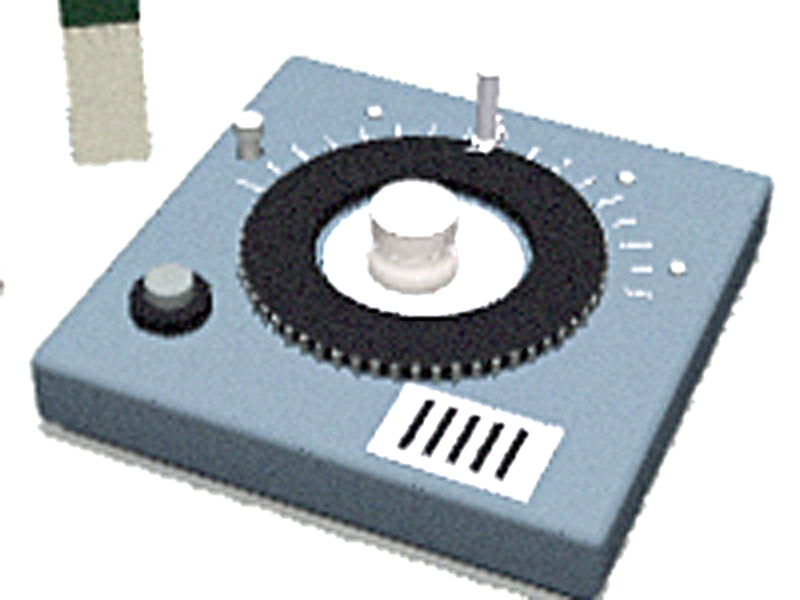

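In the enlarged crops: pin head at (428,428), plugs at (111,272), (128,382) and (323,482), key at (482,238), and post top near (241,408). The pin is in the hole on the key's (-y) side, at one end of the scale. In the scene crop the post top is at (487,77) and the pin top at (249,118).

```bash
cat >> h.py <<'E'
def V(p,o,yaw):
    t=np.radians(yaw);return (np.array(p)[...,:2]-o)@np.array([[np.cos(t),-np.sin(t)],[np.sin(t),np.cos(t)]])
E
python3 - <<'E'
from h import *
import pickle
C={n:pickle.load(open(n+'0.pkl','rb')) for n in('top','scene')}
t=lambda x,y:[220+x/3.3333-.35,130+y/3.3333-.35]
s=lambda x,y:[225+x/4-.37,150+y/4-.37]
D={'pin':(t(428,428),s(249,118),.079),'post':(t(241,407),s(487,76),.112),'key':(t(482,238),s(171,278),None),
'plugA':(t(111,272),s(678,267),.058),'plugB':(t(128,382),s(627,177),.058),'plugC':(t(323,482),s(375,112),.058)}
o=np.array([.5204,.044])
a,b=C['top'],C['scene']
X={}
for n,(p,q,z) in D.items():
    Ta,Tb=a['world_from_camera'],b['world_from_camera']
    da=Ta[:3,:3]@rays(a,p)[0];db=Tb[:3,:3]@rays(b,q)[0]
    l=np.linalg.lstsq(np.c_[da,-db],Tb[:3,3]-Ta[:3,3],rcond=None)[0]
    A=Ta[:3,3]+l[0]*da;B=Tb[:3,3]+l[1]*db
    m=(A+B)/2;zz=z or m[2]
    A=onplane(a,p,zz)[0];B=onplane(b,q,zz)[0]
    d=A[:2]-o; X[n]=A
    print(n,'tri',m.round(4),'top',A.round(4),'scene',B.round(4),'r',np.hypot(*d).round(4),'az-180',np.degrees(np.arctan2(-d[1],-d[0])).round(1))
for yaw in(-22.6,):
  for n in X: print(n,V(X[n],o,yaw).round(4))
E
```

```text
pin tri [ 0.4317 -0.0527  0.0782] top [ 0.4317 -0.053   0.079 ] scene [ 0.4329 -0.0521  0.079 ] r 0.1315 az-180 47.6
post tri [0.4354 0.0743 0.1108] top [0.4353 0.071  0.112 ] scene [0.4367 0.0774 0.112 ] r 0.0892 az-180 -17.6
key tri [ 0.5658 -0.083   0.0754] top [ 0.5659 -0.0844  0.0754] scene [ 0.5659 -0.0816  0.0754] r 0.1362 az-180 109.5
plugA tri [0.5283 0.1765 0.0569] top [0.5281 0.1763 0.058 ] scene [0.5296 0.1762 0.058 ] r 0.1325 az-180 -93.3
plugB tri [0.4512 0.1563 0.0565] top [0.4511 0.1562 0.058 ] scene [0.4532 0.1559 0.058 ] r 0.1319 az-180 -58.3
plugC tri [0.3917 0.0161 0.0552] top [0.3917 0.0156 0.058 ] scene [0.3957 0.0165 0.058 ] r 0.1318 az-180 12.4
pin [-0.0446 -0.1237]
post [-0.0889 -0.0078]
key [ 0.0913 -0.1011]
plugA [-0.0437  0.1251]
plugB [-0.1071  0.077 ]
plugC [-0.1079 -0.0756]
```

```bash
python3 - <<'E'
from h import *
P=np.load('P.npy');o=np.array([.5204,.044])
S=P[235:275,275:310].reshape(-1,3);S=S[(S[:,2]>.09)&(S[:,2]<.13)]
print('post',len(S),np.median(S,0).round(4));d=np.median(S,0)[:2]-o;print(np.hypot(*d),np.degrees(np.arctan2(-d[1],-d[0]))+22.8)
K=P[190:215,350:378].reshape(-1,3);rr=np.hypot(*(K[:,:2]-[.566,-.083]).T)
for a in(0,8,12,15,18,21): print(a,np.median(K[(rr>=a)&(rr<a+3),2]).round(4))
E
python3 -m crank '[[[0,0,0],[2.97,3.34,0],1],[[0,0,0],[2.97,3.34,0],1],[[0,0,0],[2.97,3.34,0],1],[[0,0,0],[2.97,3.34,0],1],[[0,0,0],[2.97,3.34,0],1],[[0,0,0],[2.97,3.34,0],1]]' 30
python3 -m crank '[[[0,0,0],[2.97,3.34,0],1],[[0,0,0],[2.97,3.34,0],1],[[0,0,0],[2.97,3.34,0],1],[[0,0,0],[2.97,3.34,0],1],[[0,0,0],[2.97,3.34,0],1],[[0,0,0],[2.97,3.34,0],1],[[0,0,0],[0,0,0],1]]'
python3 -m crank '[[[0,0,8.45],[0,0,0],1],[[0,0,8.45],[0,0,0],1],[[0,0,8.45],[0,0,0],1],[[0,0,8.45],[0,0,0],1],[[0,0,8.45],[0,0,0],1]]'
python3 -m crank '[[[0,0,8.45],[0,0,0],1],[[0,0,8.45],[0,0,0],1],[[0,0,8.45],[0,0,0],1],[[0,0,8.45],[0,0,0],1],[[0,0,8.45],[0,0,0],1],[[0,0,0],[0,0,0],1],[[0,0,0],[0,0,0],1]]'
```

```text
post 29 [0.4278 0.0769 0.1121]
0.09822879406587935 3.2353613895246873
0 0.0565
8 nan
12 nan
15 nan
18 nan
21 nan
time_s: 0.7
tcp_pos: [0.353, 0.362, 0.2513]
eef_rot: [180.0, 0.0, -23.5]
contact_force: [1.4, -0.2, 0.8]
gripper_width: 0.0447
gripper_force: 0.0
time_s: 1.4
tcp_pos: [0.4365, 0.1049, 0.2513]
eef_rot: [179.9, 0.0, -23.8]
contact_force: [-0.5, 0.6, 0.0]
gripper_width: 0.0003
gripper_force: 0.0
time_s: 1.9
tcp_pos: [0.436, 0.1092, 0.2513]
eef_rot: [180.0, 0.0, -66.1]
contact_force: [1.0, 0.1, 0.3]
gripper_width: 0.0005
gripper_force: 0.0
time_s: 2.6
tcp_pos: [0.4361, 0.1092, 0.2514]
eef_rot: [180.0, -0.0, -107.8]
contact_force: [-0.1, 0.0, -0.3]
gripper_width: 0.0003
gripper_force: 0.0
  return _methods._mean(a, axis=axis, dtype=dtype,
  ret = ret.dtype.type(ret / rcount)
```

```bash
python3 -m crank '[[[0,0,0],[0,0,3.4],1],[[0,0,0],[0,0,3.4],1],[[0,0,0],[0,0,3.4],1],[[0,0,0],[0,0,3.4],1],[[0,0,0],[0,0,0],1],[[0,0,0],[0,0,0],1]]'
python3 - <<'E'
from h import *
P=np.load('P.npy')
K=P[190:215,350:378].reshape(-1,3);rr=1000*np.hypot(*(K[:,:2]-[.566,-.083]).T)
for a in(0,4,8,12,15,18,21): print(a,np.median(K[(rr>=a)&(rr<a+3),2]).round(4))
s=r.get_state();p=s['tcp_pos'][:2]-[.5204,.044];al=np.radians(s['eef_rot'][2]-90)
print('radial',p@[np.cos(al),np.sin(al)],'tang',p@[-np.sin(al),np.cos(al)],'lever q',s['eef_rot'][2]-90-180+22.8+360)
c=r.capture('scene');q=cv2.resize(c['color'][120:300,210:430],None,fx=3.3,fy=3.3,interpolation=cv2.INTER_CUBIC);cv2.imwrite('pics/s1.png',q[...,::-1])
E
```

```text
time_s: 3.2
tcp_pos: [0.4364, 0.109, 0.116]
eef_rot: [180.0, -0.1, -107.9]
contact_force: [1.5, 0.6, 1.0]
gripper_width: 0.0001
gripper_force: 0.0
0 0.0774
4 0.0775
8 0.0772
12 0.0696
15 0.0671
18 0.0662
21 0.0564
radial 0.0998954683675213 tang -0.03609848495988042 lever q 4.911811108315135
```

View pics/s1.png

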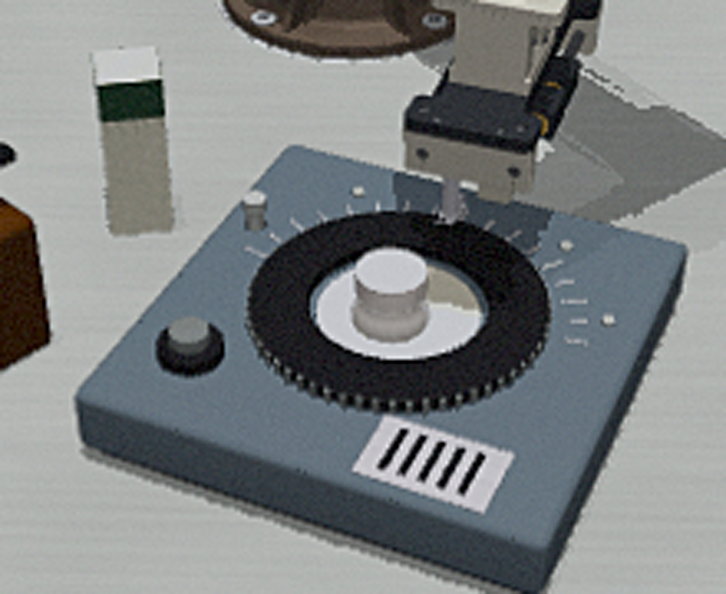

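The finger (515,180) stands clear beside the post (453,195), with the jar and pin clear too. Start pushing.

```bash
cat > st.py <<'E'
from h import *
s=r.get_state();p=s['tcp_pos'][:2]-[.5204,.044];al=np.radians(s['eef_rot'][2]-90)
print('radial',p@[np.cos(al),np.sin(al)],'tang',p@[-np.sin(al),np.cos(al)],'q',s['eef_rot'][2]+112.8,s['contact_force'].round(1))
E
python3 -m crank '[[[0,0,0],[0.6,0,0],1],[[0,0,0],[0.6,0,0],1],[[0,0,0],[0.6,0,0],1],[[0,0,0],[0.2,0,0],1],[[0,0,0],[0,0,0],1]]'
python3 st.py
python3 -m crank '[[[0,0,-4],[0.7,0.1,0],1],[[0,0,-4],[0.7,0.1,0],1],[[0,0,-4],[0.7,0.1,0],1],[[0,0,-4],[0.7,0.1,0],1],[[0,0,-4],[0.7,0.1,0],1],[[0,0,-4],[0.7,0.1,0],1],[[0,0,0],[0,0,0],1]]'
python3 st.py
```

```text
time_s: 3.75
tcp_pos: [0.4302, 0.0898, 0.1161]
eef_rot: [-180.0, 0.1, -108.1]
contact_force: [-0.1, 0.8, 0.1]
gripper_width: 0.0005
gripper_force: 0.2
radial 0.09991711004331758 tang -0.015619370124300744 q 4.744646029210827 [-0.1  0.8  0.1]
time_s: 4.45
tcp_pos: [0.4187, 0.0494, 0.1158]
eef_rot: [-180.0, 0.0, -84.0]
contact_force: [1.0, 0.4, -0.0]
gripper_width: 0.0003
gripper_force: 0.4
radial 0.10057345380059764 tang -0.016004616328997457 q 28.804185256519887 [ 1.   0.4 -0. ]
```

```bash
python3 -m crank '[[[0,0,-4],[0.7,0.08,0],1],[[0,0,-4],[0.7,0.08,0],1],[[0,0,-4],[0.7,0.08,0],1],[[0,0,-4],[0.7,0.08,0],1],[[0,0,-4],[0.7,0.08,0],1],[[0,0,-4],[0.7,0.08,0],1],[[0,0,-4],[0.7,0.08,0],1],[[0,0,0],[0,0,0],1]]'
python3 st.py
python3 - <<'E'
from h import *
import pickle
a=r.capture('top')['color'][200:290,265:375];b=r.capture('scene')['color'][140:230,240:350]
cv2.imwrite('pics/s2.png',np.vstack([cv2.convertScaleAbs(cv2.resize(i,(366,300),interpolation=2),alpha=1.5) for i in(a,b)])[...,::-1])
E
```

```text
time_s: 5.25
tcp_pos: [0.4279, 0.0014, 0.1154]
eef_rot: [179.9, 0.0, -56.1]
contact_force: [-0.1, 0.3, -0.5]
gripper_width: 0.0005
gripper_force: 0.0
radial 0.10052840516748765 tang -0.016133721896487256 q 56.670493014367246 [-0.1  0.3 -0.5]
```

View pics/s2.png

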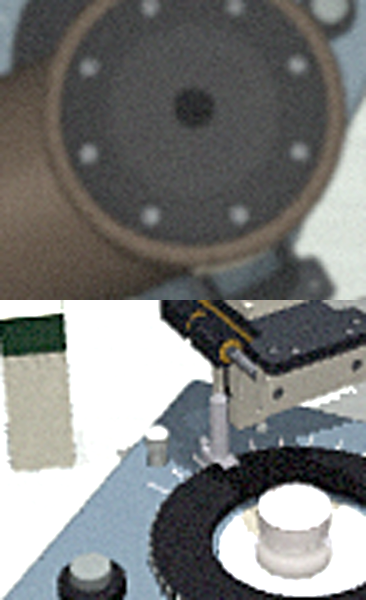

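Scene crop (lower half): the post at (217,400) is being pushed ahead of the finger and nears the pin (157,435). The top view is blocked by the wrist. Go on slowly to about 69°, then back off and look.

```bash
python3 -m crank '[[[0,0,-2],[0.35,0.04,0],1],[[0,0,-2],[0.35,0.04,0],1],[[0,0,-2],[0.35,0.04,0],1],[[0,0,-2],[0.35,0.04,0],1],[[0,0,-2],[0.35,0.04,0],1],[[0,0,-2],[0.35,0.04,0],1],[[0,0,-0.5],[0.1,0,0],1],[[0,0,0],[0,0,0],1]]'
python3 st.py
python3 -m crank '[[[0,0,0],[-1,0,0],1],[[0,0,0],[-2,0,0],1],[[0,0,0],[-4,0,0],1],[[0,0,0],[0,0,-5],1],[[0,0,0],[0,0,-5],1],[[0,0,0],[-5,0,0],1],[[0,0,0],[-5,0,0],1],[[0,0,0],[-5,0,0],1]]'
python3 -m crank '[[[0,0,0],[-5,0,0],1],[[0,0,0],[0,0,0],1]]'
python3 - <<'E'
from h import *
import pickle
A=r.capture('top');B=r.capture('scene');pickle.dump((A,B),open('s3.pkl','wb'))
a=A['color'][190:280,290:400];b=B['color'][140:230,240:350]
cv2.imwrite('pics/s3.png',np.vstack([cv2.convertScaleAbs(cv2.resize(i,(366,300),interpolation=2),alpha=1.5) for i in(a,b)])[...,::-1])
E
```

```text
time_s: 6.15
tcp_pos: [0.4393, -0.0169, 0.1152]
eef_rot: [179.9, 0.0, -43.7]
contact_force: [-2.6, -0.2, -0.4]
gripper_width: 0.0006
gripper_force: 1.0
radial 0.10003025248398426 tang -0.01664097036507794 q 69.1343339839768 [-2.6 -0.2 -0.4]
time_s: 6.95
tcp_pos: [0.2851, 0.1307, 0.2162]
eef_rot: [-179.8, 0.1, -43.8]
contact_force: [0.5, 1.7, -0.2]
gripper_width: 0.0006
gripper_force: 0.0
time_s: 7.15
tcp_pos: [0.2521, 0.1646, 0.2165]
eef_rot: [-179.7, 0.1, -42.9]
contact_force: [1.5, 0.4, -0.5]
gripper_width: 0.0004
gripper_force: 0.0
```

View pics/s3.png

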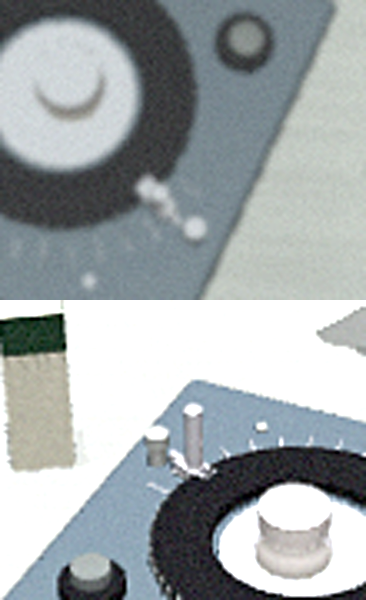

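Top crop: the post blob (150,188), pointer nose (170,207) and pin head (195,228) are nearly in line. I measure the angle.

```bash
python3 - <<'E'
from h import *
import pickle
A,B=pickle.load(open('s3.pkl','rb'));o=np.array([.5204,.044]);yaw=22.8
t=lambda x,y:[290+x/3.327-.35,190+y/3.333-.35]
s=lambda x,y:[240+x/3.327-.35,140+y/3.333-.35]
for c,f,n,p,z in((A,t,'pin',(195,228),.079),(A,t,'blob112',(149,188),.112),(A,t,'nose60',(172,208),.062),(B,s,'post',(194,408-300),.112),(B,s,'pin',(157,432-300),.079)):
    w=onplane(c,f(*p),z)[0];d=w[:2]-o;print(n,w.round(4),np.hypot(*d).round(4),'q',(np.degrees(np.arctan2(-d[1],-d[0]))+yaw).round(1))
v,u=np.mgrid[225:265,320:365];uv=np.c_[u.ravel(),v.ravel()];T=A['world_from_camera']
P=rays(A,uv)*A['range_z'][v.ravel(),u.ravel()][:,None]@T[:3,:3].T+T[:3,3]
def rep(n,S):
    m=S.mean(0);d=m[:2]-o;print(n,len(S),m.round(4),np.hypot(*d).round(4),(np.degrees(np.arctan2(-d[1],-d[0]))+yaw).round(1))
R=np.hypot(*(P[:,:2]-o).T)
rep('post depth',P[(P[:,2]>.095)&(R>.08)&(R<.115)]);rep('pin depth',P[(P[:,2]>.073)&(P[:,2]<.095)&(R>.122)])
# bright lever pixels
br=A['color'][v.ravel(),u.ravel()].min(1);print(np.percentile(br,[50,90,97]))
Q=onplane(A,uv.astype(float),.065);R2=np.hypot(*(Q[:,:2]-o).T)
for a,b in((.1,.108),(.108,.113),(.113,.118),(.118,.123)):
    S=(R2>a)&(R2<b)&(br>125);print(a,end=' ');rep('lever',Q[S]) if S.any() else print()
E
```

```text
pin [ 0.4317 -0.0535  0.079 ] 0.1318 q 70.5
blob112 [ 0.4536 -0.0202  0.112 ] 0.0926 q 66.7
nose60 [ 0.4455 -0.038   0.062 ] 0.1111 q 70.4
post [ 0.4525 -0.026   0.112 ] 0.0975 q 68.7
pin [ 0.4334 -0.0522  0.079 ] 0.1297 q 70.7
post depth 24 [ 0.4513 -0.0278  0.1119] 0.0996 68.9
pin depth 37 [ 0.4324 -0.0534  0.0795] 0.1313 70.7
[ 81. 116. 136.]
0.1 lever 3 [ 0.4526 -0.0313  0.065 ] 0.1013 70.8
0.108 
0.113 
0.118
```

The post sits about 1.8° short of the pin, inside the 2.8° limit but with little margin. I go back and nudge it about 1.7° further.

```bash
python3 -m crank '[[[0,0,0],[4,0,0],1],[[0,0,0],[4,0,0],1],[[0,0,0],[4,0,0],1],[[0,0,0],[4,0,0],1],[[0,0,0],[3,0,0],1],[[0,0,0],[0,0,0],1],[[0,0,0],[0,0,0],1]]'
python3 st.py
```

```text
time_s: 7.95
tcp_pos: [0.3933, 0.0269, 0.215]
eef_rot: [179.9, 0.0, -43.9]
contact_force: [-0.1, -0.4, -0.0]
gripper_width: 0.0006
gripper_force: 0.0
radial 0.10051772040264279 tang -0.0797154758316652 q 68.87199625011634 [-0.1 -0.4 -0. ]
```

```bash
python3 -m crank '[[[0,0,-1.5],[0,0,5],1],[[0,0,0],[0,0,5],1],[[0,0,0],[3,0,0],1],[[0,0,0],[2,0,0],1],[[0,0,0],[1,0,0],1],[[0,0,0],[0,0,0],1],[[0,0,0],[0,0,0],1]]'
python3 st.py
```

```text
time_s: 8.65
tcp_pos: [0.4371, -0.0109, 0.1159]
eef_rot: [-180.0, 0.0, -42.1]
contact_force: [0.8, -0.7, -0.6]
gripper_width: 0.0005
gripper_force: 0.0
radial 0.09657291826426603 tang -0.0249696175856658 q 70.69723534955816 [ 0.8 -0.7 -0.6]
```

```bash
python3 -m crank '[[[0,0,0],[0.3,0,0],1],[[0,0,0],[0.3,0,0],1],[[0,0,0],[0.2,0,0],1],[[0,0,0],[0.1,0,0],1],[[0,0,0],[0,0,0],1],[[0,0,0],[0,0,0],1]]'
python3 st.py
python3 -m crank '[[[0,0,0],[-1,0,0],1],[[0,0,0],[-2,0,0],1],[[0,0,0],[-4,0,0],1],[[0,0,0],[0,0,-5],1],[[0,0,0],[0,0,-5],1],[[0,0,0],[-5,0,0],1],[[0,0,0],[-5,0,0],1],[[0,0,0],[-4,0,0],1]]'
python3 -m crank '[[[0,0,0],[0,0,0],1],[[0,0,0],[0,0,0],1],[[0,0,0],[0,0,0],1]]'
cat > chk.py <<'E'
from h import *
import sys
A=r.capture('top');o=np.array([.5204,.044]);yaw=22.8
v,u=np.mgrid[225:265,320:365];uv=np.c_[u.ravel(),v.ravel()];T=A['world_from_camera']
P=rays(A,uv)*A['range_z'][v.ravel(),u.ravel()][:,None]@T[:3,:3].T+T[:3,3]
def rep(n,S):
    m=S.mean(0);d=m[:2]-o;print(n,len(S),m.round(4),np.hypot(*d).round(4),(np.degrees(np.arctan2(-d[1],-d[0]))+yaw).round(1))
R=np.hypot(*(P[:,:2]-o).T)
rep('post',P[(P[:,2]>.095)&(R>.08)&(R<.115)]);rep('pin',P[(P[:,2]>.073)&(P[:,2]<.095)&(R>.122)])
B=r.capture('scene')
a=A['color'][190:280,290:400];b=B['color'][140:230,240:350]
cv2.imwrite('pics/'+sys.argv[1],np.vstack([cv2.convertScaleAbs(cv2.resize(i,(366,300),interpolation=2),alpha=1.5) for i in(a,b)])[...,::-1])
print(r.get_state()['tcp_pos'],r.get_state()['eef_rot'],r.get_state()['joints'])
E
python3 chk.py s4.png
```

```text
time_s: 9.25
tcp_pos: [0.4442, -0.017, 0.1157]
eef_rot: [180.0, 0.0, -42.0]
contact_force: [-1.4, 0.5, 0.9]
gripper_width: 0.0004
gripper_force: 0.8
radial 0.09632127371948206 tang -0.01568951217267657 q 70.7565037021024 [-1.4  0.5  0.9]
time_s: 10.05
tcp_pos: [0.2884, 0.1231, 0.2161]
eef_rot: [-179.8, 0.0, -42.2]
contact_force: [0.8, 1.9, 0.1]
gripper_width: 0.0001
gripper_force: 0.0
time_s: 10.35
tcp_pos: [0.2899, 0.1226, 0.2158]
eef_rot: [-180.0, -0.0, -42.0]
contact_force: [-0.2, 0.5, -0.4]
gripper_width: 0.0007
gripper_force: 0.0
post 27 [ 0.4551 -0.0309  0.111 ] 0.0994 71.7
pin 38 [ 0.4322 -0.0534  0.0793] 0.1314 70.6
[0.29019314 0.12191832 0.21560217] [ 1.79966950e+02 -1.11848063e-02 -4.21815692e+01] [ 6.03362027e+01 -1.58260351e+01 -4.26175187e+01  4.20605539e-03
 -6.32432046e+01 -1.25196698e+01]
```

View pics/s4.png

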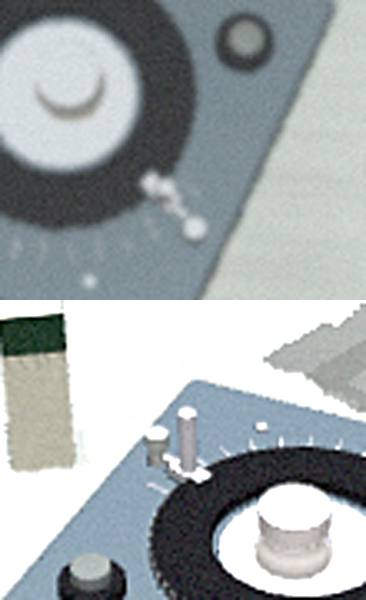

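Top crop: post (150,184), lever (170,195) and pin (195,228) are in line with each other. Scene crop: post top (187,412), pin (157,433). The jar is in place. Move over to the key.

```bash
python3 - <<'E'
from h import *
import pickle
A,B=pickle.load(open('s3.pkl','rb'));o=np.array([.5204,.044])
for p,z in(((194,108),.112),((187,112),.112),((157,132),.079)):
    w=onplane(B,[240+p[0]/3.327-.35,140+p[1]/3.333-.35],z)[0];d=w[:2]-o;print(w.round(4),np.degrees(np.arctan2(-d[1],-d[0]))+22.8)
E
python3 -m crank '[[[0,0,0],[0,0,-4],1],[[0,0,0],[4.2,-0.4,0],1],[[0,0,0],[4.2,-0.4,0],1],[[0,0,0],[4.2,-0.4,0],1],[[0,0,0],[4.2,-0.4,0],1],[[0,0,0],[4.2,-0.4,0],1],[[0,0,0],[4.2,-0.4,0],1],[[0,0,0],[4.2,-0.4,0],1]]'
python3 -m crank '[[[0,0,0],[4.2,-0.4,0],1],[[0,0,7.8],[0,0,0],1],[[0,0,7.8],[0,0,0],1],[[0,0,7.8],[0,0,0],1],[[0,0,7.8],[0,0,0],1],[[0,0,7.8],[0,0,0],1]]'
python3 -m crank '[[[0,0,7.8],[0,0,0],1],[[0,0,7.8],[0,0,0],1],[[0,0,7.8],[0,0,0],1],[[0,0,7.8],[0,0,0],1],[[0,0,7.8],[0,0,0],1],[[0,0,0],[0,0,0],1],[[0,0,0],[0,0,0],1]]'
cat > key.py <<'E'
from h import *
s=r.get_state();p=np.array([.565,-.083])-s['tcp_pos'][:2];y=np.radians(s['eef_rot'][2])
print('dx,dy cm',100*p@[np.cos(y),np.sin(y)],100*p@[np.sin(y),-np.cos(y)],'z',s['tcp_pos'][2],s['contact_force'].round(1))
E
python3 key.py
```

```text
[ 0.4525 -0.026   0.112 ] 68.65558719131451
[ 0.4571 -0.0302  0.112 ] 72.31567672237196
[ 0.4334 -0.0522  0.079 ] 70.65492613848768
time_s: 11.25
tcp_pos: [0.5282, -0.0573, 0.2547]
eef_rot: [179.9, 0.0, -42.3]
contact_force: [0.5, 1.2, 1.2]
gripper_width: 0.0005
gripper_force: 0.0
time_s: 11.85
tcp_pos: [0.5606, -0.0812, 0.2546]
eef_rot: [179.9, -0.0, -81.6]
contact_force: [0.1, -1.2, 0.9]
gripper_width: 0.0004
gripper_force: 0.0
time_s: 12.55
tcp_pos: [0.5607, -0.0802, 0.2551]
eef_rot: [180.0, -0.0, -120.0]
contact_force: [0.4, 0.9, -0.5]
gripper_width: 0.0001
gripper_force: 0.0
dx,dy cm 0.02657325364792983 -0.5155910721032462 z 0.25510174228876464 [ 0.4  0.9 -0.5]
```

```bash
python3 - <<'E'
from h import *
import pickle
s=r.get_state();c=r.capture('wrist');c['pos']=s['tcp_pos'];c['rot']=s['eef_rot'];pickle.dump(c,open('w.pkl','wb'));save(c,'w.png')
print(c['hand_eye'].round(3))
E
```

```text
[[-0.002 -0.967 -0.255  0.068]
 [ 1.    -0.002 -0.     0.   ]
 [-0.    -0.255  0.967 -0.133]
 [ 0.     0.     0.     1.   ]]
```

View pics/w.png

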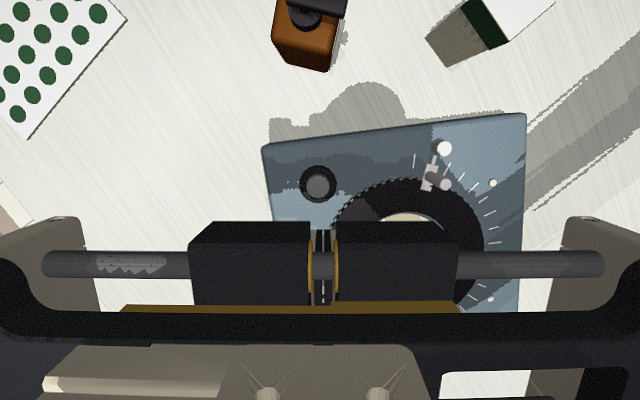

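The wrist view shows the key (318,184), pin head (444,148), post (443,184) and the pointer nose near (434,158). I enlarge it.

```bash
python3 - <<'E'
from h import *
import pickle
c=pickle.load(open('w.pkl','rb'))
cv2.imwrite('pics/w2.png',cv2.resize(c['color'][130:205,400:500],(800,600),interpolation=2)[...,::-1])
E
```

```text
(no output)
```

View pics/w2.png

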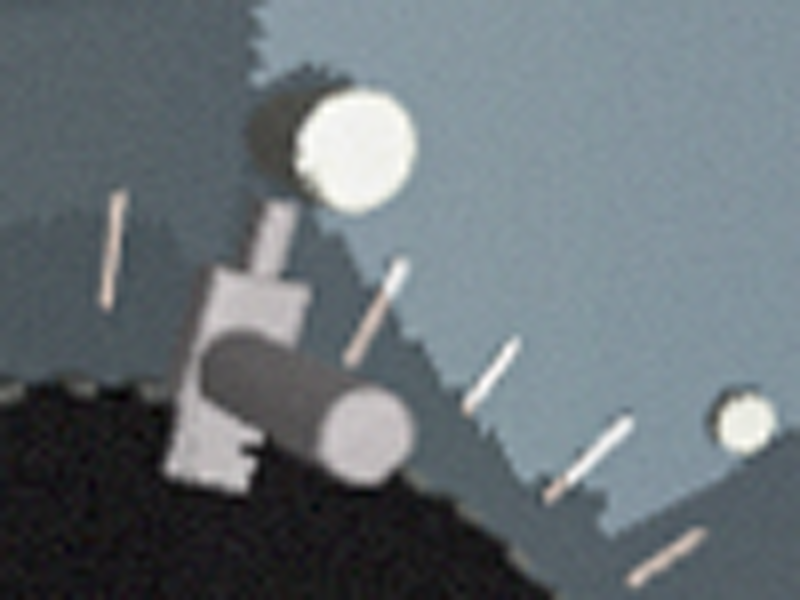

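```bash
python3 - <<'E'
from h import *
import pickle
from scipy.spatial.transform import Rotation as Ro
c=pickle.load(open('w.pkl','rb'));T=np.eye(4);T[:3,:3]=Ro.from_euler('xyz',c['rot'],degrees=True).as_matrix();T[:3,3]=c['pos'];T=T@c['hand_eye']
o=np.array([.5204,.044])
for n,p,z in(('pin',(357,149),.079),('post',(366,436),.112),('nose tip',(281,203),.062),('nose base',(265,275),.062),('armL',(215,268),.067),('armR',(308,287),.067),('tick80',(119,195),.055),('tick60',(403,263),.055),('tick40',(628,422),.055),('plug35',(745,422),.058)):
    w=onplane(c,[400+p[0]/8-.44,130+p[1]/8-.44],z,T)[0];d=w[:2]-o;print(n,w.round(4),np.hypot(*d).round(4),(np.degrees(np.arctan2(-d[1],-d[0]))+22.8).round(2))
E
```

```text
pin [ 0.431  -0.0537  0.079 ] 0.1324 70.35
post [ 0.4542 -0.0314  0.112 ] 0.1003 71.55
nose tip [ 0.4379 -0.0475  0.062 ] 0.1232 70.78
nose base [ 0.444  -0.0396  0.062 ] 0.1133 70.4
armL [ 0.4508 -0.0454  0.067 ] 0.1133 74.91
armR [ 0.4409 -0.0367  0.067 ] 0.1133 68.23
tick80 [ 0.4553 -0.0579  0.055 ] 0.1209 80.23
tick60 [ 0.4245 -0.0293  0.055 ] 0.1207 60.19
tick40 [0.4055 0.008  0.055 ] 0.1204 40.19
plug35 [0.3918 0.0152 0.058 ] 0.1318 35.44
```

The pointer is about 0.5–1° from the pin, well inside the 2.8° limit. Now I press the key.

```bash
python3 -m crank '[[[0,0,0],[0,-0.5,0],1],[[0,0,0],[0,0,4],1],[[0,0,0],[0,0,4],1],[[0,0,0],[0,0,4],1],[[0,0,0],[0,0,2.5],1],[[0,0,0],[0,0,0],1],[[0,0,0],[0,0,0],1]]'; python3 key.py
python3 -m crank '[[[0,0,0],[0,0,0.2],1],[[0,0,0],[0,0,0.2],1],[[0,0,0],[0,0,0.2],1],[[0,0,0],[0,0,0],1],[[0,0,0],[0,0,0],1]]'; python3 key.py
```

```text
time_s: 13.3
tcp_pos: [0.5656, -0.0813, 0.1112]
eef_rot: [-180.0, -0.0, -120.0]
contact_force: [0.7, 0.1, 0.5]
gripper_width: 0.0001
gripper_force: 0.0
dx,dy cm 0.17651306179769935 -0.02838485805237161 z 0.11119563736561117 [0.7 0.1 0.5]
time_s: 13.8
tcp_pos: [0.5652, -0.0811, 0.1051]
eef_rot: [-180.0, 0.0, -120.0]
contact_force: [1.1, -0.6, 0.3]
gripper_width: 0.0004
gripper_force: 0.0
dx,dy cm 0.17463767196965052 -0.08357571222438344 z 0.10512543402352423 [ 1.1 -0.6  0.3]
```

Fingertips are now at about 80 mm, on the key's axis to within 2 mm.

```bash
python3 -m crank '[[[0,0,0],[0.15,0,0.2],1],[[0,0,0],[0,0,0.2],1],[[0,0,0],[0,0,0.2],1],[[0,0,0],[0,0,0],1],[[0,0,0],[0,0,0],1]]'
python3 -m crank '[[[0,0,0],[0,0,0.1],1],[[0,0,0],[0,0,0.1],1],[[0,0,0],[0,0,0.1],1],[[0,0,0],[0,0,0],1],[[0,0,0],[0,0,0],1]]'
```

```text
time_s: 14.3
tcp_pos: [0.5644, -0.0825, 0.0989]
eef_rot: [-180.0, -0.0, -120.0]
contact_force: [-0.3, -0.6, 3.4]
gripper_width: 0.0001
gripper_force: 1.3
time_s: 14.8
tcp_pos: [0.5644, -0.0825, 0.0963]
eef_rot: [-180.0, 0.0, -120.0]
contact_force: [-1.9, -0.5, 8.0]
gripper_width: 0.0002
gripper_force: 3.7
```

```bash
python3 -m crank '[[[0,0,0],[0,0,0.1],1],[[0,0,0],[0,0,0],1],[[0,0,0],[0,0,0],1],[[0,0,0],[0,0,0],1]]'
python3 -m crank '[[[0,0,0],[0,0,-0.5],1],[[0,0,0],[0,0,-2],1],[[0,0,0],[0,0,-5],1],[[0,0,0],[0,0,-5],1],[[0,0,0],[0,0,-3],1],[[0,0,0],[0,0,0],1],[[0,0,0],[0,0,0],1]]'
python3 - <<'E'
from h import *
import pickle
from scipy.spatial.transform import Rotation as Ro
s=r.get_state();c=r.capture('wrist');T=np.eye(4);T[:3,:3]=Ro.from_euler('xyz',s['eef_rot'],degrees=True).as_matrix();T[:3,3]=s['tcp_pos'];T=T@c['hand_eye']
cv2.imwrite('pics/w3.png',cv2.resize(c['color'][120:220,280:500],(800,364),interpolation=2)[...,::-1])
E
```

```text
time_s: 15.2
tcp_pos: [0.5644, -0.0825, 0.0961]
eef_rot: [-180.0, 0.0, -120.0]
contact_force: [-3.9, -0.1, 15.5]
gripper_width: 0.0005
gripper_force: 7.3
time_s: 15.9
tcp_pos: [0.5642, -0.0821, 0.25]
eef_rot: [-180.0, 0.1, -120.0]
contact_force: [-0.6, 0.3, 0.1]
gripper_width: 0.0007
gripper_force: 0.0
```

View pics/w3.png

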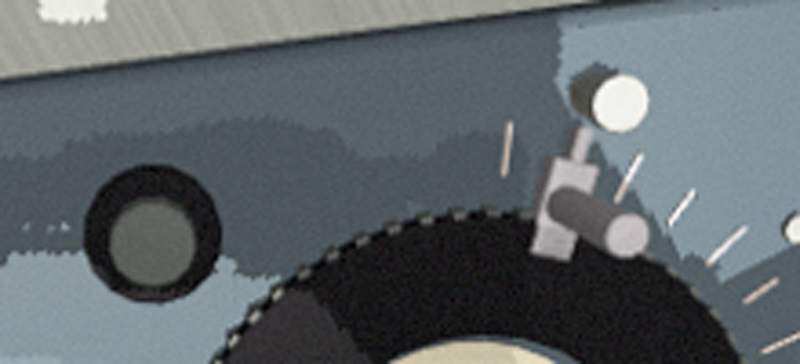

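The key bottomed at a hard stop (8 → 15.5 N with almost no further travel) and has been let go. The picture shows the pointer nose (582,140) still at the pin (620,102), and the key (152,240) free.

```bash
python3 -c "
from plant import r
print(r.close_job())"
```

```text
the job is handed in; nothing more can be done
None
```

The pointer rests at the index pin (about 0.5–1° off, limit 2.8°), the lamp key was pressed to its stop and let go, the jar, bottles and carton were never touched, and the job is handed in; no verdict came back.

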